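# Find the hidden contact of the hearing-aid test box with the spring probe

### The arm

A 7-joint arm with a two-finger parallel gripper is mounted at the origin on a cart in front of the work surface, level with it; the furniture and walls round the work are solid. World frame = base frame: x ahead of the robot, y to its left, z up, the work surface at z = 0. Lengths are in m, angles in rad, forces in N, time in s.
With the tool pointing down it reaches from about 0.425 to 0.95 m from the base axis. Payload 4.7 kg.
Tool frame: the origin (TCP) lies on the centre line of the jaws, within the pads' length; the fingertips stand 22 mm ahead of it and the grasp point (between the pads) lies 3 mm ahead of it (manip.tip_reach is the distance from the TCP to the fingertips, in m); z points along the fingers, y is the line along which they close (so a half turn about z gives the same grasp; the last joint's range is limited). The gripper opens to 87 mm and grips with 3 to 60 N. Pads are 19 mm wide; open, the fingers measure 117 mm over their backs; the gripper's body (75 mm by 190 mm) begins 51 mm behind the grasp point.
Start: joints at [-1.253, 0.469, -0.049, 1.532, 0.024, 1.141, -0.082], TCP at [0.229, 0.635, 0.245] pointing down, gripper open.
Joint ranges: [-2.59, 2.59], [-0.33, 1.99], [-1.39, 1.29], [0.1, 2.45], [-1.04, 4.18], [0.21, 1.99], [-2.66, 2.66]. Speed limits (rad/s): [2.57, 2.57, 3.14, 3.14, 3.14, 3.14, 3.14].

### API

Orientations are given as a unit quaternion [w, x, y, z].
In Python, from station import manip, cams gives the robot as it stands.
- The arm moves only by the tool apply_moves, never from a script. Its argument "moves" is text: rows parted by semicolons, each of 6 numbers parted by spaces: the shift along the tool's x, y, z in units of 25 mm (1.0 is 25 mm), then the turn, a rotation vector about the tool's x, y, z in rad. In form: tx ty tz wx wy wz; .... A call has 1 to 8 rows; each row shifts and turns the commanded pose from where the row before left it, along the tool's axes as they then stand; what a row does not reach is not made up. A row lasts 1/10 s, in which the tool goes at most 50 mm and 8.59 degrees, less where a joint would pass 70% of its speed; a pose out of reach is approached as far as the arm can. A call is refused whole if a number of a shift passes 1 or a number of a turn 0.15, either way. A call with a gripper value outside its range is refused whole. "grip" is the gripper command: -1 is shut, 1 is fully open, values between are in proportion, set as the call begins (left out, the last holds). The fingers move at their own pace and stop on an object; "force" is the grip in N (left out, the last holds). Time passes only in rows, so rows that do not move let the fingers close. It gives the time, the measured TCP pose, the force, the opening and the grip force at its end, in the units of the state.
- manip.read_state(): the state, without advancing time (a new reading comes with each control period).
- cams.snapshot(name): name is "side" or "top" or "wrist"; returns (picture, depth): 480x640x3 uint8, blue, green, red; 480x640 float32, m along the optical axis (not along the pixel's ray), 0 where there is no reading.
- cams.get_calibration(name): a dict with "mtx" (3x3 intrinsics, pixels), "R" (3x3) and "t" (3): a world point X has camera coordinates R X + t. Camera axes: x right, y down, z forward; pixel columns grow to the right and rows downward; lengths in m; the calibration is good to about 2 mm. A picture is of the moment at which its call begins: read the wrist's pose just before it. get_calibration takes no time and is no camera call; for the wrist camera it gives the pose at the moment of the call.
- manip.hand_in(): hands the job in; it is judged then, once.
Trained networks look in the newest picture that a camera, given by its name, has taken for a name from the list of things; names that differ only in an ending like _2 or _b are one class to them, and where a whole thing is asked for, a point or a joint stands for the part that bears it (a point fixed in the world has none). Each returns a list of dicts, best first, with "conf" (0 to 1); they miss things now and then, are a little off and sometimes report something else, mostly with a low value. They report only what shows in the picture. A call takes as long as a camera call. They do not tell look-alikes from the thing itself.
- cams.outline_of(camera, thing): "region" (480x640 bool, what is visible of it) and "rect" ([left, top, right, bottom] in pixels, round what is visible of it).
The state is a dict: "clock": time; "qpos": joint angles; "joint_velocities": joint speeds; "effort": joint torques, N m; "ee_pos": TCP position; "tool_rot": TCP orientation; "wrist_force": force on the tool from outside, world axes, zero at the start; "moment": the same for the moment, N m; "gripper_width": opening from 0.0 (shut) to 1.0 (fully open); "gripper_force": force on a finger pad.
Only numpy, scipy, OpenCV 4.12 (cv2) and the standard library are available. Lean on these libraries where they do the work, as an engineer would, in place of code of your own. Each camera call takes 0.05 s, during which the arm holds its last target. There are 200 camera calls.

### The job

Take the spring probe out of its holder and stand it on the bare desk, let go of it and take it again by its two narrow ends, since only so does it go down into the channel of the test box. Slide its sprung pin along the groove in the channel floor until it drops into the hidden contact, whose shutter lies flush and looks like the rest of the groove, and leave the probe standing upright there with the pin fully dropped in and the contact pressed. Do not shove or tip over the pump bottle, the stapler or the correction tape.

Things in the scene. Friction and masses are not known exactly. Their poses are not given: they have to be found in the camera images.
- probe: Spring probe, loose, 0.25 to 0.37 kg: white upright handle, 36 mm along its x, 22 mm along y, 60 mm high with flat sides; on top a grey cone (19 mm across at its foot) to 70 mm. Origin: centre of the flat sole under it, z up. It stands by itself on its sole. Starts upright in the holder, axes along the holder's.
- stem (a point): Foot of the probe's tell-tale, at the top of its grey cone (70 mm above the sole): a thin steel stem, the pin's upper end, stands 14 mm out of it when the pin is flush with the sole and sinks as the pin comes out.
- pin (a joint): The probe's steel pin, 6 mm thick, round end, on the handle's centre line. Value (m): how far it sticks out of the sole, 0 to 0.011. A soft spring drives it out (1.7 N at flush, 0.8 N fully out); on a flat surface the probe's weight presses it flush. About 0.002 on the bottom of the groove, 0.010 to 0.011 dropped into the contact.
- holder: Fixed holder on the 4 mm desk mat: black base 120 (x) x 74 (y) x 10 mm, origin under its centre; the probe stands on it at the centre. Two grey posts, tops 73 mm above its underside, stand 3.5 mm from the probe's narrow (x) ends, so there it can be taken only across its 22 mm thickness. The y sides are free but for 5 mm lips at the foot, 14 to 18 mm from the centre.
- test_box: Fixed hearing-aid test box, 224 mm (x) x 110 mm (y) x 91 mm high, origin: centre of its underside on the desk. Along its x, from end to end and open at both, runs a channel 36 mm wide (y -18 to +18 mm) between two white ridges 91 mm high. The channel floor is 25 mm above the desk. The probe fits in with its x along the box's x, either way round.
- groove (a point): Middle of the groove in the channel floor, at floor height, above the test box's origin; axes as the box. The groove is 14 mm wide, 84 mm long (x -42 to +42 mm), 2 mm deep, its bottom smooth steel. The probe's sole bridges it, the pin runs in it. The groove's ends are plain 2 mm steps.
- contact (a joint): Hidden contact in the groove: a steel shutter 9 mm long (x), as wide as the groove, flush with its bottom and not to be told from it by eye; anywhere from x = -30 to +30 mm. Value (m): 0 flush, to 0.010 pressed; a spring of 0.25 to 0.65 N lifts it. The pin by itself pushes it down 8 to 9 mm, then catches in the opening so that the probe slides no further.
- free_spot (a point): Middle of a free patch of bare desk, about 12 cm across, between the holder and the test box, at desk height: a handy place to stand the probe, though any bare part of the desk will do.
- gel_bottle: White pump bottle with a red pump head, 61 x 73 x 181 mm, loose; origin: centre of its underside, z up. Stands beside the holder, off its +x end.
- desk_stapler: Dark stapler, 135 x 36 x 50 mm, loose, beside the test box on its +y side. Origin: centre of its underside, z up.
- tape_runner: Correction tape dispenser, 82 x 34 x 15 mm, loose, beside the holder on its +y side. Origin: centre of its underside, z up.
There are look-alikes about, which are no part of the job. Leave any yellow look-alike of the probe alone.

How it is judged:
On the way:
1. the probe stands upright on the desk or its mat, let go, away from its holder and the test box (height (world z) of probe below 0.009 m and angle between probe's own z axis and vertical below 0.1 rad and contact force between the fingers and probe below 0.1 N and linear speed of probe below 0.02 m/s), for 0.2 s.
At the end, for the whole second after the job is handed in: The probe stands upright (within 0.1 rad), at rest, in the channel of the test box with its sole on the channel floor (within 4 mm), its pin out by more than 8 mm and the hidden contact pressed down more than 6 mm (value of joint contact above 0.006 m and value of joint pin above 0.008 m and angle between probe's own z axis and vertical below 0.1 rad and z of probe in the frame of test_box between 0.022 and 0.029 m and y of probe in the frame of test_box between -0.008 and 0.008 m and linear speed of probe below 0.02 m/s); the robot touches nothing.
It fails at once if the pump bottle is pushed more than 3 cm or tipped over (distance of gel_bottle from where it was at the start of the episode above 0.03 m or angle between gel_bottle's own z axis and vertical above 0.5 rad).
It fails at once if the stapler is pushed more than 3 cm or tipped over (distance of desk_stapler from where it was at the start of the episode above 0.03 m or angle between desk_stapler's own z axis and vertical above 0.5 rad).
It fails at once if the correction tape is pushed more than 3 cm or tipped over (distance of tape_runner from where it was at the start of the episode above 0.03 m or angle between tape_runner's own z axis and vertical above 0.5 rad).
It also fails if it takes over 61 s, if anything falls off the work surface, if the arm or the gripper's body presses on something with over 40 N, if the wrist force passes 120 N, or if a joint passes its speed limit or range.

## Working session

There is one attempt and no reset: what is moved stays moved. The work goes in short steps, Python scripts to look and compute and a tool call to move; the robot and the scene stay as the last step left them, time stands still between calls to the robot, and variables do not carry over. Pictures are saved under pics/ and viewed, at most 10 in all, crops included, and the job is handed in when it is done.

Besides the shell and the picture viewer there is one more tool, called after "Emit:" by a JSON object that holds its "op" and its "data", one argument or row to a line. apply_moves: Moves the arm, as the interface text tells. Its arguments: {"type":"object","properties":{"moves":{"type":"string"},"grip":{"type":"number"},"force":{"type":"number"}},"required":["moves"]}

```bash
mkdir -p pics
cat > h.py <<'E'
import numpy as np, cv2
from station import manip, cams
def snap(n,f=None):
    c=cams.get_calibration(n); im,d=cams.snapshot(n)
    if f: cv2.imwrite('pics/'+f,im)
    return im,d,{k:np.array(v,float) for k,v in c.items()}
def world(d,c,mask=None):
    v,u=np.nonzero((d>0) if mask is None else (mask&(d>0)))
    z=d[v,u]; p=np.linalg.inv(c['mtx'])@np.vstack([u*z,v*z,z])
    return (c['R'].T@(p-c['t'].reshape(3,1))).T,u,v
def proj(c,X):
    q=c['mtx']@(c['R']@np.atleast_2d(X).T+c['t'].reshape(3,1)); return (q[:2]/q[2]).T
E
python3 - <<'E'
from h import *
for n in ['top','side']:
    im,d,c=snap(n,n+'0.png')
    print(n,c['t'],(-c['R'].T@c['t']).round(3))
    for t in ['probe','holder','test_box','gel_bottle','desk_stapler','tape_runner']:
        for o in cams.outline_of(n,t)[:3]:
            P,_,_=world(d,c,o['region'])
            if len(P)<5: continue
            r=cv2.minAreaRect((P[P[:,2]>np.percentile(P[:,2],50)-.01][:,:2]*1000).astype(np.float32))
            print(n,t,round(o['conf'],2),np.round(o['rect']),np.median(P,0).round(3),np.percentile(P,[2,98],axis=0).round(3).tolist(),r)
s=manip.read_state();print(s['clock'],s['tool_rot'],manip.tip_reach)
E
```

```text
top [0.027404   0.47092436 1.65573543] [0.314 0.04  1.692]
top probe 0.69 [218. 190. 236. 205.] [0.59  0.273 0.059] [[0.576, 0.259, 0.006], [0.608, 0.293, 0.081]] ((593.0120849609375, 276.2012939453125), (38.87703323364258, 22.505664825439453), 50.981781005859375)
top probe 0.52 [215. 294. 229. 300.] [0.305 0.285 0.06 ] [[0.296, 0.271, 0.024], [0.313, 0.304, 0.084]] ((304.5001525878906, 288.4024658203125), (36.56535720825195, 17.045448303222656), 89.84310150146484)
top holder 0.56 [162. 226. 211. 250.] [0.473 0.389 0.015] [[0.441, 0.339, 0.006], [0.517, 0.454, 0.08]] ((479.1583557128906, 397.83599853515625), (74.48631286621094, 121.5911865234375), 7.048508644104004)
top gel_bottle 0.95 [124. 225. 156. 250.] [0.476 0.5   0.118] [[0.447, 0.487, 0.023], [0.508, 0.528, 0.188]] ((479.23089599609375, 512.7005615234375), (61.441322326660156, 51.37197494506836), 7.730530738830566)
top desk_stapler 0.66 [411. 242. 461. 266.] [ 0.418 -0.336  0.045] [[0.39, -0.397, -0.001], [0.447, -0.278, 0.056]] ((419.36572265625, -340.5738525390625), (124.01206970214844, 30.948516845703125), 71.7029647827148
[... 1536 characters left out ...]
0.86 [233. 395. 272. 439.] [0.469 0.525 0.121] [[0.447, 0.495, 0.023], [0.507, 0.541, 0.188]] ((476.7333679199219, 519.8256225585938), (64.0014877319336, 49.12823486328125), 18.3158016204834)
side desk_stapler 0.81 [342. 124. 371. 163.] [ 0.418 -0.322  0.041] [[0.389, -0.396, 0.001], [0.452, -0.273, 0.055]] ((418.9725646972656, -337.61639404296875), (132.10226440429688, 32.506187438964844), 71.65148162841797)
side tape_runner 0.63 [305. 358. 324. 393.] [0.384 0.386 0.019] [[0.363, 0.349, 0.012], [0.404, 0.417, 0.024]] ((386.88861083984375, 379.1045227050781), (33.71791076660156, 81.88795471191406), 20.81079864501953)
0.7 [-2.23521449e-06  1.72497149e-01  9.85010016e-01  4.65110183e-05] 0.022
```

View pics/top0.png

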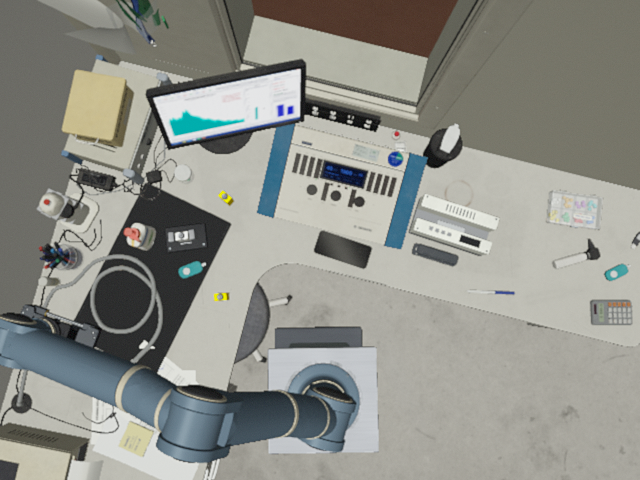

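View pics/side0.png

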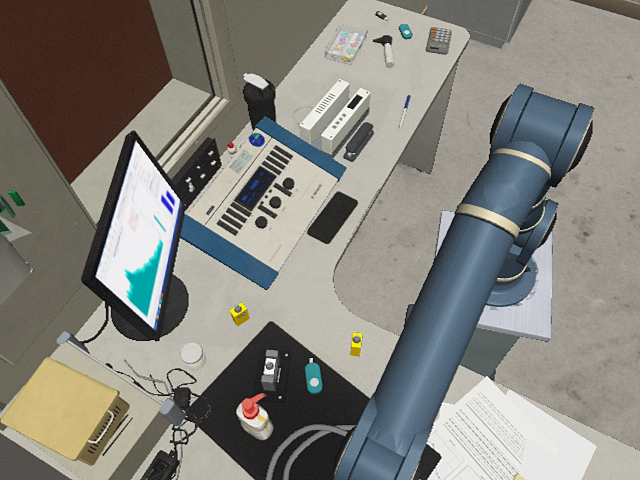

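Top view: the holder with the white probe is at about px (187,238), the bottle at (140,237), the tape at (192,270), the test box at (455,222) and the stapler at (436,254). The yellow look-alikes are at (226,197) and (222,297). Bare desk shows around (240,245). The side view agrees with this. I'll move above the holder next.

Emit:
{"op": "apply_moves", "data": {
  "moves": "-0.97 -0.42 0 0 0 0;-0.97 -0.42 0 0 0 0;-0.97 -0.42 0 0 0 0;-0.97 -0.42 0 0 0 0;-0.97 -0.42 0 0 0 0;-0.97 -0.42 0 0 0 0;-0.97 -0.42 0 0 0 0;-0.97 -0.42 0 0 0 0",
  "grip": 1
}}

```text
clock: 1.5
ee_pos: [0.384, 0.4891, 0.2447]
tool_rot: [0.0, 0.173, 0.985, 0.0]
wrist_force: [-0.2, 0.9, 0.1]
gripper_width: 0.998
gripper_force: 0.0
```

Emit:
{"op": "apply_moves", "data": {
  "moves": "-0.97 -0.42 0 0 0 0;-0.97 -0.42 0 0 0 0;-0.97 -0.42 0 0 0 0;-0.97 -0.42 0 0 0 0;-0.97 -0.42 0 0 0 0"
}}

```text
clock: 2.0
ee_pos: [0.4802, 0.3986, 0.2447]
tool_rot: [0.0, 0.172, 0.985, 0.0]
wrist_force: [0.2, 0.4, 0.8]
gripper_width: 1.002
gripper_force: 0.0
```

Emit:
{"op": "apply_moves", "data": {
  "moves": "0 0 0 0 0 0.138;0 0 0 0 0 0.138;0 0 0 0 0 0.138;0 0 0 0 0 0.138;0 0 0 0 0 0.138;0 0 0 0 0 0.138;0 0 0 0 0 0.138;0 0 0 0 0 0.138"
}}

```text
clock: 2.8
ee_pos: [0.4794, 0.3994, 0.2447]
tool_rot: [-0.0, 0.666, 0.746, 0.0]
wrist_force: [-1.1, -0.6, 0.3]
gripper_width: 0.998
gripper_force: 0.0
```

```bash
cat >> h.py <<'E'
from scipy.spatial.transform import Rotation as Ro
def tool():
    s=manip.read_state(); w=np.array(s['tool_rot']); return s,np.array(s['ee_pos']),Ro.from_quat(w[[1,2,3,0]]).as_matrix()
def to(X,ang=None):
    "tool-axis units to reach world X; ang = wanted direction of tool y (deg)"
    s,p,R=tool(); a=np.degrees(np.arctan2(R[1,1],R[0,1]))
    print('clk',round(s['clock'],2),'tcp',p.round(4),'yang',a.round(2),'zax',R[:,2].round(3),'units',(R.T@(np.array(X)-p)/.025).round(3),'F',np.round(s['wrist_force'],1),'w',round(s['gripper_width']*87,1),s['gripper_force'])
    if ang is not None: print('turn about tool z', -np.radians((ang-a+90)%180-90).round(4))
E
python3 - <<'E'
from h import *
im,d,c=snap('wrist','w1.png')
P,u,v=world(d,c)
for n,lo,hi in [('base',.009,.018),('handle',.068,.0765),('stem/cone',.0775,.11)]:
    m=(P[:,2]>lo)&(P[:,2]<hi)&(abs(P[:,0]-.479)<.06)&(abs(P[:,1]-.398)<.066)
    print(n,m.sum(),np.median(P[m],0).round(4),cv2.minAreaRect((P[m][:,:2]*1000).astype(np.float32)))
print(proj(c,[.479,.398,.074]))
for o in cams.outline_of('wrist','probe')[:2]:
    Q,_,_=world(d,c,o['region']); print(o['conf'],o['rect'],np.percentile(Q,[1,50,99],axis=0).round(4).tolist())
to([.479,.398,.245],7.05)
im,d,c=snap('top'); P,u,v=world(d,c)
for x in np.arange(.36,.6,.03): print(x.round(2),[ (lambda q: round(q.max()*1000) if len(q) else None)(P[(abs(P[:,0]-x)<.015)&(abs(P[:,1]-y)<.01),2]) for y in np.arange(.14,.36,.02)])
E
```

```text
base 4863 [0.4744 0.4109 0.0141] ((479.4756774902344, 398.3966979980469), (74.1068344116211, 118.96317291259766), 6.648508548736572)
handle 1086 [0.4792 0.4024 0.0744] ((479.5116271972656, 398.3017578125), (27.80755043029785, 75.60270690917969), 6.541165351867676)
stem/cone 492 [0.4787 0.4012 0.0788] ((479.55340576171875, 399.202392578125), (24.9146728515625, 71.76762390136719), 6.182900905609131)
[[322.92913379 227.32644916]]
0.9 [146.4, 270.4, 173.4, 289.3] [[0.2947, 0.2921, 0.0023], [0.3117, 0.3082, 0.022], [0.3153, 0.3093, 0.0501]]
0.72 [312.6, 202.9, 336.6, 245.1] [[0.4677, 0.381, 0.0144], [0.4792, 0.4021, 0.0743], [0.4942, 0.4197, 0.0979]]
clk 2.9 tcp [0.4794 0.3995 0.2446] yang 6.9 zax [ 0. -0. -1.] units [-0.056 -0.023 -0.015] F [ 0.1 -1.  -0.8] w 87.1 0.0
turn about tool z -0.0026
0.36 [-738, 3, 9, 10, 8, 656, 673, 675, 673, 663, 648]
0.39 [9, 10, 10, 7, 7, 12, 628, 652, 655, 653, 648]
0.42 [8, 11, 9, 10, 7, 8, 9, 10, 630, 635, 634]
0.45 [14, 6, 9, 8, 10, 10, 7, 12, 11, 609, 615]
0.48 [9, 10, 8, 10, 11, 8, 11, 13, 13, 13, 597]
0.51 [12, 12, 13, 10, 7, 10, 13, 11, 11, 12, 546]
0.54 [28, 23, 20, 9, 6, 11, 11, 13, 13, 17, 12]
0.57 [38, 35, 28, 6, 8, 6, 65, 67, 11, 10, 8]
```

View pics/w1.png

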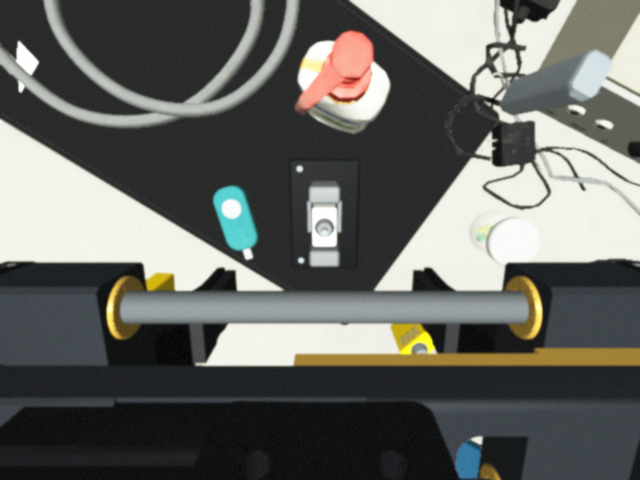

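The wrist view shows the probe in its holder at px (324,226). I measure it at (0.4795, 0.398), with the tool already aligned. Next I descend, grip and lift.

Emit:
{"op": "apply_moves", "data": {
  "moves": "-0.045 0 1 0 0 0;0 0 1 0 0 0;0 0 1 0 0 0;0 0 1 0 0 0;0 0 1 0 0 0;0 0 1 0 0 0;0 0 0.8 0 0 0;0 0 0.6 0 0 0"
}}

```text
clock: 3.75
ee_pos: [0.4792, 0.398, 0.0581]
tool_rot: [-0.0, 0.663, 0.749, -0.001]
wrist_force: [0.2, 0.7, -0.5]
gripper_width: 0.999
gripper_force: 0.0
```

Emit:
{"op": "apply_moves", "data": {
  "moves": "0 0 0 0 0 0;0 0 0 0 0 0;0 0 0 0 0 0;0 0 0 0 0 0;0 0 0 0 0 0;0 0 0 0 0 0;0 0 0 0 0 0;0 0 0 0 0 0",
  "grip": -1,
  "force": 20
}}

```text
clock: 4.55
ee_pos: [0.4796, 0.3982, 0.0596]
tool_rot: [-0.0, 0.663, 0.748, 0.0]
wrist_force: [-0.8, -0.2, -0.5]
gripper_width: 0.355
gripper_force: 0.0
```

Emit:
{"op": "apply_moves", "data": {
  "moves": "0 0 -0.4 0 0 0;0 0 -0.8 0 0 0;0 0 -0.8 0 0 0;0 0 -1 0 0 0;0 0 -1 0 0 0;0 0 0 0 0 0"
}}

```text
clock: 5.15
ee_pos: [0.4814, 0.3995, 0.1632]
tool_rot: [0.0, 0.663, 0.748, 0.004]
wrist_force: [0.5, 0.9, -1.6]
gripper_width: 0.25
gripper_force: 19.9
```

Run:
```python
from h import *
to([.46,.24,.163],7.05)
im,d,c=snap('side'); x,y=proj(c,[.48,.4,.13])[0].astype(int); print(x,y)
cv2.imwrite('pics/s2.png',cv2.resize(im[y-70:y+70,x-90:x+90],None,fx=4,fy=4,interpolation=cv2.INTER_CUBIC))
for n in ['side','wrist']:
    im,d,c=snap(n)
    for o in cams.outline_of(n,'probe')[:4]:
        Q,_,_=world(d,c,o['region']); print(n,o['conf'],o['rect'],np.percentile(Q,[2,50,98],axis=0).round(4).tolist())
```

```text
clk 5.15 tcp [0.4814 0.3995 0.1632] yang 6.86 zax [ 0.005  0.005 -1.   ] units [-6.231 -1.612 -0.028] F [ 0.5  0.9 -1.6] w 21.7 19.933570716530085
turn about tool z -0.0032
266 357
side 0.8 [353.0, 333.4, 364.6, 356.4] [[0.2921, 0.2753, -0.0003], [0.3032, 0.3011, 0.0584], [0.315, 0.3098, 0.0843]]
side 0.69 [256.7, 349.7, 274.5, 367.7] [[0.4673, 0.4013, 0.1084], [0.4789, 0.417, 0.1469], [0.4893, 0.419, 0.1777]]
side 0.34 [341.3, 122.8, 373.6, 161.8] [[0.39, -0.3897, 0.0028], [0.4188, -0.3196, 0.0411], [0.4505, -0.2724, 0.0553]]
wrist 0.73 [64.1, 319.9, 126.5, 364.7] [[0.2951, 0.2765, 0.0255], [0.3128, 0.2963, 0.0567], [0.3165, 0.3087, 0.0725]]
wrist 0.68 [278.2, 155.8, 371.7, 272.5] [[0.4412, 0.3704, 0.0122], [0.4762, 0.4263, 0.0144], [0.5145, 0.4575, 0.0777]]
```

View pics/s2.png

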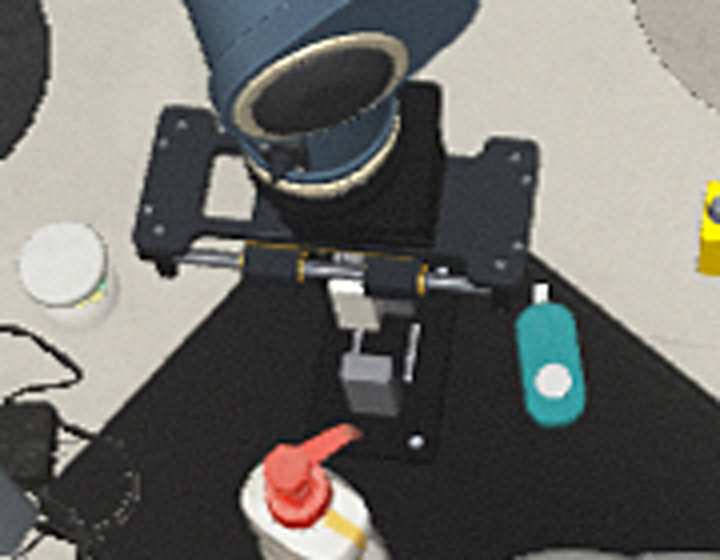

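The probe is held at crop px (355,300), and its sole comes out at about z 0.108, so the grip is about 9 mm higher on it than planned. I'll carry it to the free spot and set it down.

Emit:
{"op": "apply_moves", "data": {
  "moves": "-0.4 -0.1 0 0 0 0;-0.9 -0.25 0 0 0 0;-1 -0.25 0 0 0 0;-1 -0.25 0 0 0 0;-1 -0.25 0 0 0 0;-1 -0.25 0 0 0 0;-0.6 -0.2 0 0 0 0;-0.33 -0.06 0 0 0 0"
}}

```text
clock: 6.2
ee_pos: [0.4577, 0.2367, 0.1592]
tool_rot: [-0.0, 0.664, 0.748, -0.001]
wrist_force: [0.5, 0.0, -2.1]
gripper_width: 0.249
gripper_force: 19.9
```

Emit:
{"op": "apply_moves", "data": {
  "moves": "0 0 0.5 0 0 0;0 0 0.9 0 0 0;0 0 0.9 0 0 0;0 0 0.9 0 0 0;0 0 0.5 0 0 0;0 0 0.3 0 0 0;0 0 0 0 0 0;0 0 0 0 0 0"
}}

```text
clock: 7.0
ee_pos: [0.4587, 0.2392, 0.06]
tool_rot: [0.0, 0.663, 0.748, 0.0]
wrist_force: [-1.2, -0.1, -0.5]
gripper_width: 0.247
gripper_force: 19.9
```

Run:
```python
from h import *
to([.46,.24,.055],7.05)
im,d,c=snap('side')
for o in cams.outline_of('side','probe')[:4]:
        Q,_,_=world(d,c,o['region']); print(o['conf'],o['rect'],np.percentile(Q,[1,50,99],axis=0).round(4).tolist())
s,p,R=tool(); x,y=proj(c,p)[0].astype(int)
cv2.imwrite('pics/s3.png',cv2.resize(im[y-40:y+40,x-50:x+50],None,fx=7,fy=7,interpolation=cv2.INTER_CUBIC))
```

```text
clk 7.0 tcp [0.4587 0.2392 0.06  ] yang 6.89 zax [ 0.001  0.001 -1.   ] units [0.025 0.056 0.199] F [-1.2 -0.1 -0.5] w 21.5 19.930249135941267
turn about tool z -0.0028
0.78 [349.7, 333.6, 366.8, 356.1] [[0.2921, 0.2717, -0.0021], [0.3037, 0.3005, 0.0588], [0.3166, 0.3099, 0.0831]]
0.61 [232.7, 304.2, 248.1, 327.3] [[0.5756, 0.2613, 0.0], [0.5897, 0.2831, 0.0498], [0.6129, 0.298, 0.0804]]
0.49 [291.1, 303.7, 301.8, 318.2] [[0.4456, 0.2376, 0.0163], [0.4565, 0.257, 0.0554], [0.466, 0.26, 0.0833]]
0.32 [304.8, 360.5, 324.0, 393.6] [[0.3628, 0.3478, 0.0068], [0.3843, 0.3853, 0.0188], [0.4064, 0.4178, 0.0245]]
```

View pics/s3.png

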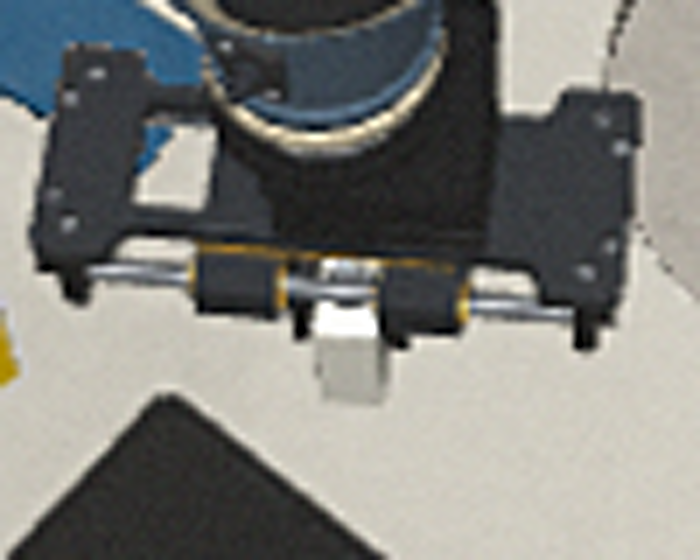

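Emit:
{"op": "apply_moves", "data": {
  "moves": "0 0 0.08 0 0 0;0 0 0.08 0 0 0;0 0 0 0 0 0"
}}

```text
clock: 7.4
ee_pos: [0.4589, 0.2391, 0.0558]
tool_rot: [0.0, 0.663, 0.748, 0.001]
wrist_force: [0.8, 0.3, -1.4]
gripper_width: 0.252
gripper_force: 19.9
```

Run:
```python
from h import *
im,d,c=snap('side'); s,p,R=tool(); to([.46,.24,.055])
P,u,v=world(d,c)
# near face of probe (+y side): white pts near y=.257
m=(abs(P[:,0]-p[0])<.02)&(P[:,1]>.235)&(P[:,1]<.275)&(P[:,2]<.06)
g=im[v,u].mean(1)
for k in np.unique(v[m]):
    q=m&(v==k); print(k,P[q].mean(0).round(4),g[q].mean().round())
```

```text
clk 7.45 tcp [0.4589 0.2391 0.0558] yang 6.87 zax [ 0.001  0.001 -1.   ] units [0.031 0.048 0.033] F [ 0.3 -0.3 -0.6] w 21.9 19.936869526281953
309 [0.4712 0.249  0.058 ] 53.0
310 [0.4673 0.2497 0.0556] 128.0
311 [0.4691 0.2513 0.0525] 96.0
312 [0.4698 0.2521 0.0482] 110.0
313 [0.4576 0.2522 0.0485] 114.0
314 [0.454  0.253  0.0463] 135.0
315 [0.4553 0.2526 0.0389] 154.0
316 [0.4557 0.2523 0.0322] 168.0
317 [0.4557 0.2499 0.0211] 176.0
318 [0.4552 0.2504 0.0165] 177.0
319 [0.4564 0.2531 0.0158] 174.0
320 [0.4576 0.2542 0.0117] 180.0
321 [0.4574 0.2556 0.0088] 182.0
322 [0.4586 0.2567 0.0045] 180.0
323 [0.4587 0.2574 0.    ] 194.0
324 [0.459  0.2607 0.0013] 201.0
325 [0.4585 0.2629 0.0005] 201.0
326 [0.4589 0.2658 0.0007] 201.0
327 [0.4594 0.2689 0.0014] 201.0
328 [0.4556 0.2704 0.0006] 201.0
329 [0.4519 0.2722 0.0006] 201.0
330 [4.462e-01 2.735e-01 4.000e-04] 203.0
331 [ 0.4417  0.2746 -0.0009] 200.0
```

Emit:
{"op": "apply_moves", "data": {
  "moves": "0 0 0.04 0 0 0;0 0 0.04 0 0 0;0 0 0 0 0 0"
}}

```text
clock: 7.75
ee_pos: [0.4592, 0.2392, 0.0548]
tool_rot: [0.0, 0.663, 0.748, 0.001]
wrist_force: [-1.6, -0.5, 8.6]
gripper_width: 0.25
gripper_force: 20.0
```

Emit:
{"op": "apply_moves", "data": {
  "moves": "0 0 0.04 0 0 0;0 0 0.02 0 0 0;0 0 0 0 0 0"
}}

```text
clock: 8.05
ee_pos: [0.4593, 0.2393, 0.0547]
tool_rot: [-0.0, 0.663, 0.748, 0.001]
wrist_force: [-4.8, -1.7, 20.7]
gripper_width: 0.25
gripper_force: 20.0
```

Emit:
{"op": "apply_moves", "data": {
  "moves": "0 0 -0.08 0 0 0;0 0 0 0 0 0;0 0 0 0 0 0"
}}

```text
clock: 8.35
ee_pos: [0.459, 0.2391, 0.0547]
tool_rot: [0.0, 0.663, 0.748, 0.001]
wrist_force: [0.1, 0.7, 7.3]
gripper_width: 0.249
gripper_force: 20.0
```

Emit:
{"op": "apply_moves", "data": {
  "moves": "0 0 0 0 0 0;0 0 0 0 0 0;0 0 0 0 0 0;0 0 0 0 0 0;0 0 0 0 0 0;0 0 0 0 0 0;0 0 0 0 0 0;0 0 0 0 0 0",
  "grip": 1
}}

```text
clock: 9.15
ee_pos: [0.4583, 0.2388, 0.054]
tool_rot: [-0.0, 0.663, 0.748, 0.0]
wrist_force: [0.2, 0.6, -0.8]
gripper_width: 0.895
gripper_force: 0.0
```

Emit:
{"op": "apply_moves", "data": {
  "moves": "0 0 0 0 0 0;0 0 0 0 0 0;0 0 0 0 0 0"
}}

```text
clock: 9.45
ee_pos: [0.4583, 0.2388, 0.054]
tool_rot: [-0.0, 0.663, 0.748, 0.0]
wrist_force: [0.1, 0.0, -0.2]
gripper_width: 0.995
gripper_force: 0.0
```

Run:
```python
from h import *
to([.4593,.2393,.044],97)
im,d,c=snap('wrist','w4.png')
print(proj(c,[[.4593,.2393,.06],[.4593,.2393,0.084]]),manip.read_state()['qpos'])
```

```text
clk 9.45 tcp [0.4583 0.2388 0.054 ] yang 6.88 zax [-0.  0. -1.] units [0.016 0.043 0.402] F [ 0.1  0.  -0.2] w 86.6 0.0
turn about tool z 1.5687
[[325.59894074 311.20285901]
 [325.90239057 341.43057544]] [-0.74964784  0.47802938  0.23750678  2.08132975 -0.19237704  0.60240304
 -0.25875793]
```

View pics/w4.png

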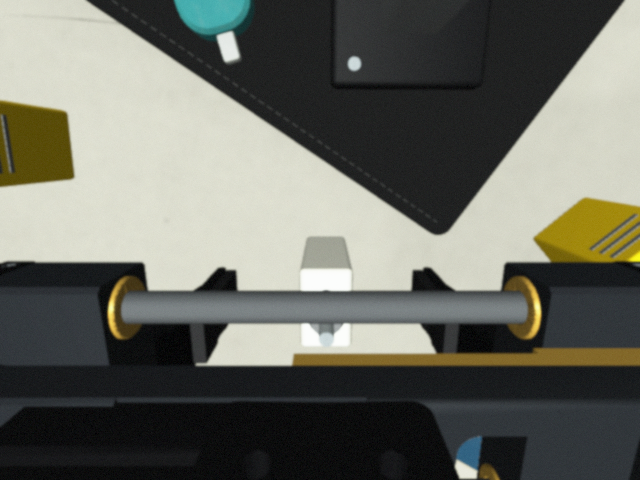

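Wrist view: the probe stands upright on its own between the open fingers, with its stem at px (326,340). I'll turn a quarter turn in place, lower 10 mm and regrip it by the narrow ends.

Emit:
{"op": "apply_moves", "data": {
  "moves": "0 0 0 0 0 -0.143;0 0 0 0 0 -0.143;0 0 0 0 0 -0.143;0 0 0 0 0 -0.143;0 0 0 0 0 -0.143;0 0 0 0 0 -0.143;0 0 0 0 0 -0.143;0 0 0 0 0 -0.143"
}}

```text
clock: 10.3
ee_pos: [0.4583, 0.2387, 0.054]
tool_rot: [0.0, 0.15, 0.989, 0.0]
wrist_force: [-0.2, 0.2, -0.6]
gripper_width: 1.0
gripper_force: 0.0
```

Emit:
{"op": "apply_moves", "data": {
  "moves": "0 0 0 0 0 -0.143;0 0 0 0 0 -0.143;0 0 0 0 0 -0.143;0 0 0.2 0 0 0;0 0 0.2 0 0 0;0 0 0 0 0 0"
}}

```text
clock: 10.9
ee_pos: [0.4577, 0.2383, 0.0431]
tool_rot: [-0.001, -0.06, 0.998, -0.0]
wrist_force: [1.0, -0.4, 0.0]
gripper_width: 0.994
gripper_force: 0.0
```

Run:
```python
from h import *
to([.459,.239,.044],96.88); print(manip.read_state()['qpos'])
```

```text
clk 10.9 tcp [0.4577 0.2383 0.0431] yang 96.88 zax [-0.002 -0.001 -1.   ] units [-0.053  0.021 -0.035] F [ 1.  -0.4  0. ] w 86.5 0.0
turn about tool z -0.0
[-0.42210147  0.49606415 -0.17599764  2.06743669  0.15004243  0.59162032
  0.98862436]
```

Emit:
{"op": "apply_moves", "data": {
  "moves": "-0.05 0.02 0 0 0 0;0 0 0 0 0 0;0 0 0 0 0 0;0 0 0 0 0 0;0 0 0 0 0 0;0 0 0 0 0 0;0 0 0 0 0 0;0 0 0 0 0 0",
  "grip": -1,
  "force": 20
}}

```text
clock: 11.7
ee_pos: [0.4595, 0.2397, 0.0441]
tool_rot: [0.0, -0.061, 0.998, 0.0]
wrist_force: [-0.9, 0.4, 0.4]
gripper_width: 0.408
gripper_force: 20.0
```

Emit:
{"op": "apply_moves", "data": {
  "moves": "0 0 0 0 0 0;0 0 0 0 0 0;0 0 0 0 0 0;0 0 0 0 0 0"
}}

```text
clock: 12.1
ee_pos: [0.4595, 0.2397, 0.0441]
tool_rot: [0.0, -0.061, 0.998, 0.0]
wrist_force: [-0.4, 1.1, 1.0]
gripper_width: 0.414
gripper_force: 20.0
```

Emit:
{"op": "apply_moves", "data": {
  "moves": "0 0 -0.4 0 0 0;0 0 -0.8 0 0 0;0 0 -0.9 0 0 0;0 0 -0.9 0 0 0;0 0 -0.9 0 0 0;0 0 -0.9 0 0 0;0 0 -0.8 0 0 0;0 0 -0.4 0 0 0"
}}

```text
clock: 12.9
ee_pos: [0.4597, 0.2392, 0.1958]
tool_rot: [0.001, -0.061, 0.998, 0.0]
wrist_force: [0.3, 0.1, -2.5]
gripper_width: 0.414
gripper_force: 20.0
```

Run:
```python
from h import *
im,d,c=snap('top')
for n in ['top','side']:
    im,d,c=snap(n); P,u,v=world(d,c)
    for lo,hi in [(.08,.1)]:
        m=(P[:,2]>lo)&(P[:,2]<hi)&(abs(P[:,0]-.502)<.12)&(abs(P[:,1]+.385)<.16)
        L=np.zeros(d.shape,np.uint8); L[v[m],u[m]]=1
        k,lab,st,_=cv2.connectedComponentsWithStats(L)
        for i in range(1,k):
            if st[i,4]<60: continue
            q=m&(lab[v,u]==i); print(n,st[i],np.median(P[q],0).round(3),cv2.minAreaRect((P[q][:,:2]*1000).astype(np.float32)))
        print(n,'all',cv2.minAreaRect((P[m][:,:2]*1000).astype(np.float32)))
to([.502,-.385,.22],71.4)
```

```text
top [ 421  194   79   36 1044] [ 0.536 -0.398  0.09 ] ((536.643310546875, -398.01849365234375), (225.54293823242188, 39.21232604980469), 71.12810516357422)
top [ 414  218   78   36 1050] [ 0.467 -0.373  0.09 ] ((467.6798095703125, -374.5196228027344), (224.17764282226562, 39.225364685058594), 71.17867279052734)
top all ((514.1657104492188, -354.0177307128906), (295.8400573730469, 119.30462646484375), 68.6184310913086)
side [300  79  50  54 812] [ 0.537 -0.387  0.092] ((535.237548828125, -397.10308837890625), (230.35426330566406, 42.39704895019531), 70.43658447265625)
side [321  88  49  48 354] [ 0.463 -0.408  0.092] ((479.65679931640625, -379.91632080078125), (227.11033630371094, 34.68867492675781), 64.57520294189453)
side all ((517.0795288085938, -368.9241943359375), (276.965087890625, 107.10737609863281), 67.68783569335938)
clk 13.05 tcp [0.4592 0.239  0.194 ] yang 96.99 zax [-0. -0. -1.] units [  1.34  -24.984  -1.034] F [-0.3  0.3 -3.3] w 36.0 19.99026971461717
turn about tool z 0.4466
```

Emit:
{"op": "apply_moves", "data": {
  "moves": "0.05 -0.5 0 0 0 0;0.05 -1 0 0 0 0;0.05 -1 0 0 0 0;0.05 -1 0 0 0 0;0.05 -1 0 0 0 0;0.05 -1 0 0 0 0;0.05 -1 0 0 0 0;0.05 -1 0 0 0 0"
}}

```text
clock: 13.85
ee_pos: [0.4711, 0.0498, 0.1927]
tool_rot: [-0.002, -0.061, 0.998, -0.0]
wrist_force: [0.8, 0.1, -2.7]
gripper_width: 0.412
gripper_force: 20.0
```

Emit:
{"op": "apply_moves", "data": {
  "moves": "0.05 -1 0 0 0 0;0.05 -1 0 0 0 0;0.05 -1 0 0 0 0;0.05 -1 0 0 0 0;0.05 -1 0 0 0 0;0.05 -1 0 0 0 0;0.05 -1 0 0 0 0;0.05 -1 0 0 0 0"
}}

```text
clock: 14.65
ee_pos: [0.4852, -0.1494, 0.1926]
tool_rot: [-0.002, -0.061, 0.998, 0.0]
wrist_force: [1.1, 0.0, -2.8]
gripper_width: 0.414
gripper_force: 20.0
```

Emit:
{"op": "apply_moves", "data": {
  "moves": "0.05 -1 0 0 0 0;0.05 -1 0 0 0 0;0.05 -1 0 0 0 0;0.05 -1 0 0 0 0;0.05 -1 0 0 0 0;0.05 -1 0 0 0 0;0.05 -1 0 0 0 0;0.05 -0.5 0 0 0 0"
}}

```text
clock: 15.45
ee_pos: [0.4977, -0.3379, 0.1924]
tool_rot: [-0.002, -0.059, 0.998, 0.0]
wrist_force: [-0.3, -0.7, -3.2]
gripper_width: 0.411
gripper_force: 20.0
```

Emit:
{"op": "apply_moves", "data": {
  "moves": "0 0 0 0 0 0.112;0 0 0 0 0 0.112;0 0 0 0 0 0.112;0 0 0 0 0 0.112;0 0 0 0 0 0;0 0 0 0 0 0"
}}

```text
clock: 16.05
ee_pos: [0.4993, -0.3344, 0.1933]
tool_rot: [-0.001, 0.161, 0.987, 0.0]
wrist_force: [-0.7, 0.8, -2.1]
gripper_width: 0.414
gripper_force: 20.0
```

Run:
```python
from h import *
b=np.array([.5022,-.3863]); e=np.array([np.cos(np.radians(71.15)),np.sin(np.radians(71.15))])
im,d,c=snap('wrist','w5.png'); P,u,v=world(d,c)
for i in (-1,1):
    n=np.array([-e[1],e[0]]); L=(P[:,:2]-b)@e; W=(P[:,:2]-b)@n
    m=(P[:,2]>.083)&(P[:,2]<.1)&(W*i>.01)&(W*i<.065)&(abs(L)<.12)
    r=cv2.minAreaRect((P[m][:,:2]*1000).astype(np.float32)); print(i,m.sum(),r, 'W',np.percentile(W[m],[1,99]).round(4),'L',np.percentile(L[m],[1,99]).round(4))
to([*b,.194],71.15); to([*(b+.042*e),.194],71.15); print(manip.read_state()['qpos'])
```

```text
-1 1 ((513.7453002929688, -406.8662414550781), (0.0, 0.0), 0.0) W [-0.0176 -0.0176] L [-0.0157 -0.0157]
1 15978 ((467.68682861328125, -374.780029296875), (223.47378540039062, 37.38600158691406), 70.89409637451172) W [0.0188 0.0549] L [-0.1087  0.1084]
clk 16.1 tcp [ 0.4994 -0.3346  0.1935] yang 71.46 zax [-0.001  0.001 -1.   ] units [-0.764 -1.926 -0.023] F [-0.5  0.3 -2.9] w 35.7 19.990331152221188
turn about tool z 0.0055
clk 16.1 tcp [ 0.4994 -0.3346  0.1935] yang 71.46 zax [-0.001  0.001 -1.   ] units [-0.773 -0.246 -0.022] F [-0.5  0.3 -2.9] w 35.7 19.990331152221188
turn about tool z 0.0055
[ 0.38087188  0.39792929  0.18317541  1.78021254 -0.08567714  0.97242769
  1.84574043]
```

View pics/w5.png

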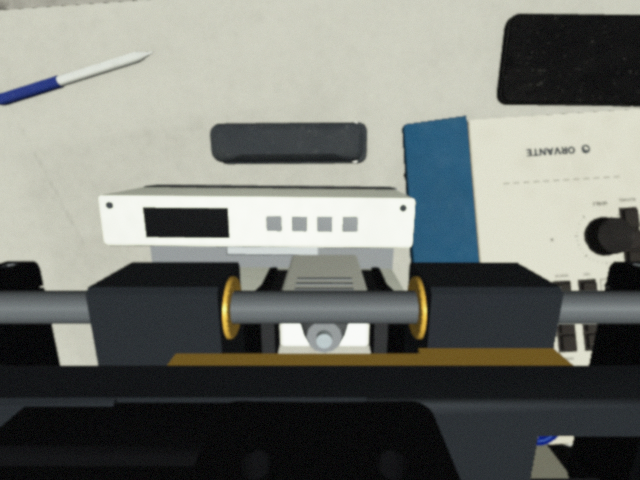

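Wrist view: the gripped probe sits with its stem at px (323,340), between the near ridge (255,220) and the hidden far ridge. The stapler at (288,143) is clear. I'll move to the +x end of the groove and descend into the channel.

Emit:
{"op": "apply_moves", "data": {
  "moves": "-0.4 -0.14 0 0 0 0;-0.37 -0.14 0 0 0 0;0 0 0 0 0 0.005;0 0 0 0 0 0"
}}

```text
clock: 16.5
ee_pos: [0.5159, -0.348, 0.1937]
tool_rot: [-0.0, 0.165, 0.986, 0.0]
wrist_force: [0.7, -0.2, -3.5]
gripper_width: 0.412
gripper_force: 20.0
```

Emit:
{"op": "apply_moves", "data": {
  "moves": "0 0 0.6 0 0 0;0 0 0.9 0 0 0;0 0 0.9 0 0 0;0 0 0.8 0 0 0;0 0 0.8 0 0 0;0 0 0.5 0 0 0;0 0 0.3 0 0 0;0 0 0 0 0 0"
}}

```text
clock: 17.3
ee_pos: [0.5151, -0.3477, 0.0731]
tool_rot: [-0.001, 0.165, 0.986, 0.0]
wrist_force: [-2.2, -0.5, -1.4]
gripper_width: 0.412
gripper_force: 20.0
```

```bash
cat >> h.py <<'E'
b=np.array([.5022,-.3863]); e=np.array([np.cos(np.radians(71.15)),np.sin(np.radians(71.15))]); n=np.array([-e[1],e[0]])
def box():
    s,p,R=tool(); f=np.array(s['wrist_force']); print('L,W',((p[:2]-b)@e*1e3).round(2),((p[:2]-b)@n*1e3).round(2),'z',p[2].round(4),'Fx,Fy,Fz',(f[:2]@e).round(1),(f[:2]@n).round(1),f[2].round(1))
E
python3 -c "
from h import *
box(); to([*(b+.041*e),.069],71.15)"
```

```text
L,W 40.74 0.28 z 0.0731 Fx,Fy,Fz -1.2 2.0 -1.4
clk 17.3 tcp [ 0.5151 -0.3477  0.0731] yang 71.05 zax [-0.002  0.001 -1.   ] units [-0.011  0.01   0.163] F [-2.2 -0.5 -1.4] w 35.9 19.98980160104111
turn about tool z -0.0018
```

Emit:
{"op": "apply_moves", "data": {
  "moves": "0 0 0.06 0 0 0;0 0 0.06 0 0 0;0 0 0 0 0 0"
}}

```text
clock: 17.6
ee_pos: [0.5162, -0.3485, 0.0718]
tool_rot: [0.001, 0.165, 0.986, -0.001]
wrist_force: [-0.2, -0.9, -1.4]
gripper_width: 0.414
gripper_force: 20.0
```

Emit:
{"op": "apply_moves", "data": {
  "moves": "0 0 0.04 0 0 0;0 0 0.02 0 0 0;0 0 0 0 0 0"
}}

```text
clock: 17.9
ee_pos: [0.5161, -0.3484, 0.0698]
tool_rot: [0.001, 0.165, 0.986, -0.0]
wrist_force: [-0.0, -2.6, -1.2]
gripper_width: 0.413
gripper_force: 20.0
```

Emit:
{"op": "apply_moves", "data": {
  "moves": "0 0 0.03 0 0 0;0 0 0 0 0 0"
}}

```text
clock: 18.1
ee_pos: [0.5161, -0.3483, 0.0691]
tool_rot: [0.001, 0.165, 0.986, -0.0]
wrist_force: [-1.0, -3.3, 0.9]
gripper_width: 0.413
gripper_force: 20.0
```

Emit:
{"op": "apply_moves", "data": {
  "moves": "0 0 0.03 0 0 0;0 0 0 0 0 0"
}}

```text
clock: 18.3
ee_pos: [0.5161, -0.3483, 0.0691]
tool_rot: [0.001, 0.165, 0.986, -0.0]
wrist_force: [-1.4, -1.8, 5.2]
gripper_width: 0.406
gripper_force: 20.0
```

Emit:
{"op": "apply_moves", "data": {
  "moves": "0 -0.04 -0.03 0 0 0;0 -0.05 0 0 0 0;0 -0.05 0 0 0 0;0 -0.05 0 0 0 0;0 -0.05 0 0 0 0"
}}

```text
clock: 18.8
ee_pos: [0.5154, -0.3506, 0.0691]
tool_rot: [0.0, 0.164, 0.987, 0.002]
wrist_force: [1.1, 4.3, 6.3]
gripper_width: 0.414
gripper_force: 20.0
```

```bash
python3 -c "
from h import *
box(); to([*(b+.030*e),.069],71.15)"
```

```text
L,W 38.09 -0.98 z 0.0691 Fx,Fy,Fz 4.4 0.3 6.3
clk 18.8 tcp [ 0.5154 -0.3506  0.0691] yang 71.15 zax [ 0.001  0.004 -1.   ] units [ 0.039 -0.324  0.004] F [1.1 4.3 6.3] w 36.1 19.993412940530106
turn about tool z 0.0001
```

Emit:
{"op": "apply_moves", "data": {
  "moves": "0 -0.04 -0.03 0 0 0;0 -0.04 0 0 0 0;0 -0.04 0 0 0 0;0 -0.04 0 0 0 0"
}}

```text
clock: 19.2
ee_pos: [0.5122, -0.3571, 0.0691]
tool_rot: [-0.0, 0.165, 0.986, 0.0]
wrist_force: [-0.2, 2.5, -0.8]
gripper_width: 0.416
gripper_force: 20.0
```

```bash
python3 -c "
from h import *
box(); to([*(b+.030*e),.069],71.15)"
```

```text
L,W 30.87 -0.05 z 0.0691 Fx,Fy,Fz 2.3 1.0 -0.8
clk 19.2 tcp [ 0.5122 -0.3571  0.0691] yang 71.04 zax [-0.001  0.001 -1.   ] units [ 0.002 -0.035  0.006] F [-0.2  2.5 -0.8] w 36.2 19.991182936937548
turn about tool z -0.0019
```

Emit:
{"op": "apply_moves", "data": {
  "moves": "0 -0.04 0 0 0 0;0 -0.04 0 0 0 0;0 -0.04 0 0 0 0;0 -0.04 0 0 0 0;0 -0.04 0 0 0 0"
}}

```text
clock: 19.7
ee_pos: [0.5106, -0.3621, 0.0693]
tool_rot: [-0.0, 0.165, 0.986, 0.0]
wrist_force: [0.6, -0.4, -1.2]
gripper_width: 0.413
gripper_force: 20.0
```

```bash
python3 -c "
from h import *
box()"
```

```text
L,W 25.6 -0.13 z 0.0693 Fx,Fy,Fz -0.2 -0.7 -1.2
```

Emit:
{"op": "apply_moves", "data": {
  "moves": "0 -0.04 0 0 0 0;0 -0.04 0 0 0 0;0 -0.04 0 0 0 0;0 -0.04 0 0 0 0;0 -0.04 0 0 0 0;0 -0.04 0 0 0 0"
}}

```text
clock: 20.3
ee_pos: [0.509, -0.3677, 0.0695]
tool_rot: [0.0, 0.165, 0.986, 0.0]
wrist_force: [-0.6, 0.5, -1.6]
gripper_width: 0.414
gripper_force: 20.0
```

Emit:
{"op": "apply_moves", "data": {
  "moves": "0 -0.04 0.01 0 0 0;0 -0.04 0 0 0 0;0 -0.04 0 0 0 0;0 -0.04 0 0 0 0;0 -0.04 0 0 0 0;0 -0.04 0 0 0 0"
}}

```text
clock: 20.9
ee_pos: [0.507, -0.3734, 0.0692]
tool_rot: [-0.0, 0.165, 0.986, 0.0]
wrist_force: [0.1, 1.1, -0.9]
gripper_width: 0.41
gripper_force: 20.0
```

Emit:
{"op": "apply_moves", "data": {
  "moves": "0 -0.04 0 0 0 0;0 -0.04 0 0 0 0;0 -0.04 0 0 0 0;0 -0.04 0 0 0 0;0 -0.04 0 0 0 0;0 -0.04 0 0 0 0"
}}

```text
clock: 21.5
ee_pos: [0.505, -0.379, 0.0692]
tool_rot: [-0.0, 0.165, 0.986, 0.0]
wrist_force: [0.4, 0.9, -0.8]
gripper_width: 0.415
gripper_force: 20.0
```

Emit:
{"op": "apply_moves", "data": {
  "moves": "0 -0.04 0 0 0 0;0 -0.04 0 0 0 0;0 -0.04 0 0 0 0;0 -0.04 0 0 0 0;0 -0.04 0 0 0 0;0 -0.04 0 0 0 0"
}}

```text
clock: 22.1
ee_pos: [0.5031, -0.3847, 0.0692]
tool_rot: [-0.0, 0.165, 0.986, 0.0]
wrist_force: [0.3, 0.3, -1.0]
gripper_width: 0.413
gripper_force: 20.0
```

Emit:
{"op": "apply_moves", "data": {
  "moves": "0 -0.04 0 0 0 0;0 -0.04 0 0 0 0;0 -0.04 0 0 0 0;0 -0.04 0 0 0 0;0 -0.04 0 0 0 0;0 -0.04 0 0 0 0"
}}

```text
clock: 22.7
ee_pos: [0.5012, -0.3904, 0.0692]
tool_rot: [-0.0, 0.165, 0.986, 0.0]
wrist_force: [0.9, 1.0, -1.6]
gripper_width: 0.411
gripper_force: 20.0
```

Emit:
{"op": "apply_moves", "data": {
  "moves": "0 -0.04 0 0 0 0;0 -0.04 0 0 0 0;0 -0.04 0 0 0 0;0 -0.04 0 0 0 0;0 -0.04 0 0 0 0;0 -0.04 0 0 0 0"
}}

```text
clock: 23.3
ee_pos: [0.4992, -0.3961, 0.0692]
tool_rot: [-0.0, 0.165, 0.986, 0.0]
wrist_force: [-0.0, 0.3, -1.7]
gripper_width: 0.411
gripper_force: 20.0
```

Emit:
{"op": "apply_moves", "data": {
  "moves": "0 -0.04 0 0 0 0;0 -0.04 0 0 0 0;0 -0.04 0 0 0 0;0 -0.04 0 0 0 0;0 -0.04 0 0 0 0;0 -0.04 0 0 0 0"
}}

```text
clock: 23.9
ee_pos: [0.497, -0.4023, 0.0693]
tool_rot: [0.0, 0.165, 0.986, -0.0]
wrist_force: [-0.7, -1.2, -2.2]
gripper_width: 0.412
gripper_force: 20.0
```

Emit:
{"op": "apply_moves", "data": {
  "moves": "0 -0.04 0.005 0 0 0;0 -0.04 0 0 0 0;0 -0.04 0 0 0 0;0 -0.04 0 0 0 0;0 -0.04 0 0 0 0;0 -0.04 0 0 0 0"
}}

```text
clock: 24.5
ee_pos: [0.496, -0.4061, 0.0691]
tool_rot: [0.0, 0.164, 0.986, 0.001]
wrist_force: [1.5, 4.9, 2.2]
gripper_width: 0.411
gripper_force: 20.0
```

Emit:
{"op": "apply_moves", "data": {
  "moves": "0 0 -0.02 0 0 0;0 -0.04 0 0 0 0;0 0 0 0 0 0"
}}

```text
clock: 24.8
ee_pos: [0.4958, -0.4062, 0.0692]
tool_rot: [-0.0, 0.164, 0.986, 0.002]
wrist_force: [2.6, 5.6, -1.7]
gripper_width: 0.412
gripper_force: 20.0
```

Run:
```python
from h import *
box()
for nme in ['side','top']:
    im,d,c=snap(nme); s,p,R=tool(); x,y=proj(c,p+[0,0,.05])[0].astype(int)
    print(nme,x,y)
im,d,c=snap('wrist')
p0=p-np.array([0,0,.044]); 
for h in (.060,.070,.073,.084): print(h,proj(c,p0+[0,0,h])[0].round(1))
x,y=proj(c,p0+[0,0,.07])[0].astype(int)
cv2.imwrite('pics/w6.png',cv2.resize(im[y-60:y+60,x-80:x+80],None,fx=4,fy=4,interpolation=cv2.INTER_CUBIC)); print(x,y)
```

```text
L,W -20.92 -0.4 z 0.0692 Fx,Fy,Fz 6.1 -0.7 -1.7
side 339 96
top 466 223
0.06 [325.3 323.5]
0.07 [325.5 336.7]
0.073 [325.5 341. ]
0.084 [325.8 358.9]
325 336
```

View pics/w6.png

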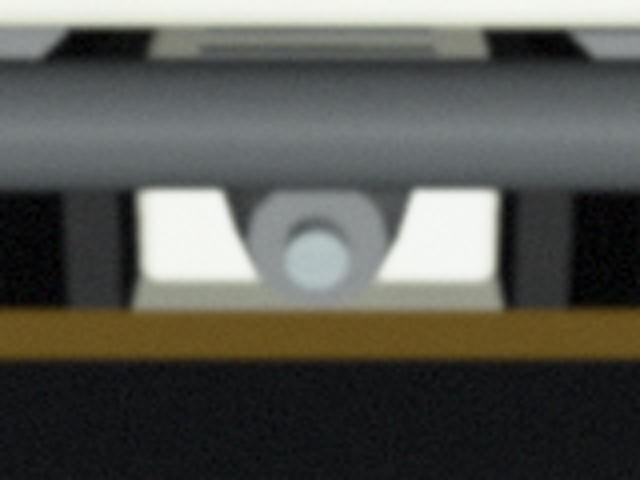

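Wrist crop: the stem tip is at (317,262), about 3 mm above the cone. So the pin is out 11 mm, and the side force confirms the catch. I'll relax the push, release and retreat.

Emit:
{"op": "apply_moves", "data": {
  "moves": "0 0.06 0 0 0 0;0 0.05 0 0 0 0;0 0 0.02 0 0 0;0 0 0 0 0 0"
}}

```text
clock: 25.35
ee_pos: [0.4958, -0.4059, 0.0692]
tool_rot: [0.0, 0.165, 0.986, -0.0]
wrist_force: [2.2, 2.7, -1.5]
gripper_width: 0.412
gripper_force: 20.0
```

Emit:
{"op": "apply_moves", "data": {
  "moves": "0 0 0 0 0 0;0 0 0 0 0 0;0 0 0 0 0 0;0 0 0 0 0 0;0 0 0 0 0 0;0 0 0 0 0 0;0 0 0 0 0 0;0 0 0 0 0 0",
  "grip": 1
}}

```text
clock: 26.15
ee_pos: [0.4959, -0.4057, 0.0691]
tool_rot: [-0.0, 0.165, 0.986, 0.0]
wrist_force: [-0.3, 0.3, 0.8]
gripper_width: 0.98
gripper_force: 0.0
```

Emit:
{"op": "apply_moves", "data": {
  "moves": "0 0 -0.4 0 0 0;0 0 -0.8 0 0 0;0 0 -0.8 0 0 0;0 0 -0.8 0 0 0;0 0 -0.8 0 0 0;0 0 -0.8 0 0 0;0 0 0 0 0 0;0 0 0 0 0 0"
}}

```text
clock: 26.95
ee_pos: [0.496, -0.4057, 0.1797]
tool_rot: [0.0, 0.165, 0.986, -0.0]
wrist_force: [-0.5, 0.7, 0.7]
gripper_width: 0.998
gripper_force: 0.0
```

Run:
```python
from h import *
box()
im,d,c=snap('wrist','w7.png'); q=np.array([*(b-.021*e),0])
for h in (.085,.095,.098,.109): print(h,proj(c,q+[0,0,h])[0].round(1))
```

```text
L,W -20.38 -0.35 z 0.1797 Fx,Fy,Fz 0.5 0.7 0.7
0.085 [323.6 247.3]
0.095 [323.6 251.3]
0.098 [323.6 252.6]
0.109 [323.6 257.4]
```

View pics/w7.png

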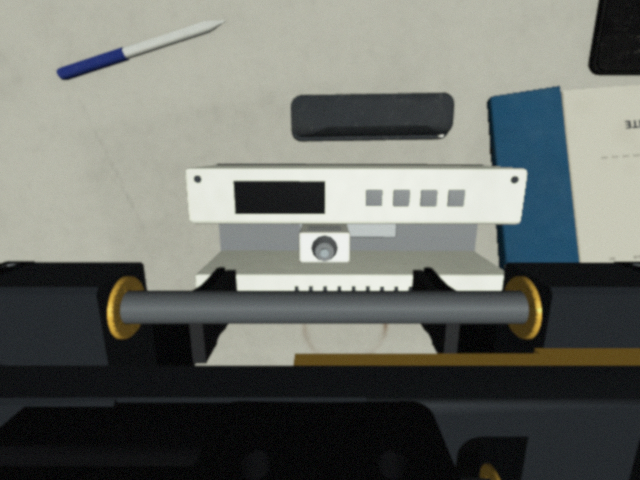

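The probe stands upright in the channel with its stem sunk, at px (324,252). That matches the 0.098 m stem height expected with the pin fully dropped. I'm handing in.

```bash
python3 -c "
from station import manip
print(manip.hand_in())"
```

```text
the job is handed in; nothing more can be done
None
```

I handed the job in at about 27 s of the 61 s: the probe stands upright and released in the test box channel about 21 mm from the groove's middle toward −x, with the pin about 11 mm out by the camera and caught in the contact; the hand-in gave no verdict.

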